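# Receipt-stamp a sample card and its request form

## Task

Pick up the self-inking receipt stamp by its handle and stamp the top sample card in the blue tray, then the top request form in the grey tray: each time set it square and right way up in the red printed box, press the handle steadily all the way down (firmly, never ramming), hold it a moment, and lift the stamp straight off without sliding it. The piles differ in thickness, so feel for the paper; stamp nothing else, leave the other things alone, and stand the stamp back upright on its black rubber mat.

Things in the scene. Friction and masses are not known exactly. Their poses are not given: they have to be found in the camera images.
- stamp_grip (a point): Centre of the stamp's handle: a black rounded block 28 mm (x) by 44 mm (y) by 42 mm tall, a red bar on its front (-x) face; z up. 105 mm above the foot's underside while not pressed. Under it a spring and post, then the steel bridge of the foot frame, top 62 mm above the foot's underside. The self-inking stamp is 126 mm tall, about 0.4 kg, and starts upright on its mat.
- stamp_foot (a point): Centre of the underside of the stamp's foot frame, the black open rectangle that stands on the paper: 48 mm (x) by 72 mm (y), 10 mm tall, with two steel cheeks up to 62 mm. x to the back of the stamp, y to its left, z up. The print, 36 by 58 mm, falls round this point.
- stamp_front (a point): Middle of the front edge of the foot's underside, 24 mm in front (-x) of stamp_foot, under a small white mark.
- stamp_slide (a joint): How far the handle is pressed down towards the foot frame: 0 m = sprung up, 0.014 m = fully down on its hard stop. The spring takes 6 N to start and 11.6 N at the end (400 N/m). The die inside comes down with the handle and prints from about 0.0125 m; below 0.011 m it is clear of the paper.
- stamp_base: The foot frame of the stamp, the part that touches the paper; origin and axes as stamp_foot.
- card_tray: Blue tray of sample cards (89 by 133 mm, four brown spots at the back), fixed. Origin under its middle; x to its back wall, y to its left, z up. Walls 34 mm tall at back and sides, inside 96 mm (x) by 141 mm (y); front (-x) open. A print is right way up with the stamp's front to the tray's front. Pile top 10 to 28 mm above the bench, not reported; the pile gives 0.12 mm per newton.
- card_tray_field (a point): Point on the blue tray's floor, 4 mm above the bench (not on the paper), straight beneath the centre of the red printed box (46 mm in x by 68 mm in y) on the top sample card. Axes as the tray's.
- form_tray: Grey tray of request forms (105 by 148 mm), fixed. Origin under its middle; axes, walls, open front and right way up as the blue tray's; inside 112 mm (x) by 156 mm (y). The top of this pile is also 10 to 28 mm above the bench, whatever the other is, and not reported; it gives alike.
- form_tray_field (a point): Point on the grey tray's floor, 4 mm above the bench (not on the paper), straight beneath the centre of the red printed box (46 mm in x by 68 mm in y) on the top request form. Axes as the tray's.
- mat_top (a point): Centre of the top of the fixed black rubber mat, 100 mm (x) by 120 mm (y), 4 mm thick, on which the stamp stands at the start and must stand at the end.
- ink_bottle: Bystander: small red ink bottle, 30 mm across, 65 mm tall, standing behind the mat; origin at its underside.
- marker_mid (a point): Bystander: marker pen, 130 mm long, 13 mm thick, lying in front of the mat; its centre.
- tube_rack: Bystander: orange rack of capped tubes, 70 by 200 mm, 78 mm tall, towards the far edge of the bench; origin at its underside.
- plate_carrier: Bystander: aluminium plate carrier from the rotor, 100 by 180 mm, 65 mm tall, towards the far edge; origin at its underside.
Things that resemble listed ones, but are neither listed nor needed, are in the scene too. What is shaped like the part that bears stamp_grip but yellow is not meant.

How it is judged:
On the way, in this order (a step that is already met when the one before it is completed fails the run):
1. stamp pressed fully down in the sample card's red box, right way up: handle 12.5 mm down or more, foot within 6 mm of the centre, turned under 7 degrees, leaning under 3, held 0.3 s (value of joint stamp_slide above 0.0125 m and horizontal distance between stamp_foot and card_tray_field below 0.006 m and angle between the x axis of stamp_foot and the x axis of card_tray_field, either way round below 0.12 rad and x of stamp_front in the frame of card_tray_field below 0 m and angle between stamp_foot's own z axis and vertical below 0.055 rad and height (world z) of stamp_foot below 0.032 m), for 0.3 s.
2. the stamp springs up and comes off the card while still within 8 mm of the box's centre (value of joint stamp_slide below 0.003 m and contact force between stamp_base and anything else below 0.05 N and horizontal distance between stamp_foot and card_tray_field below 0.008 m), for 0.05 s.
3. the same press on the request form, held 0.3 s (value of joint stamp_slide above 0.0125 m and horizontal distance between stamp_foot and form_tray_field below 0.006 m and angle between the x axis of stamp_foot and the x axis of form_tray_field, either way round below 0.12 rad and x of stamp_front in the frame of form_tray_field below 0 m and angle between stamp_foot's own z axis and vertical below 0.055 rad and height (world z) of stamp_foot below 0.032 m), for 0.3 s.
4. the stamp springs up and comes off the form while still within 8 mm of the box's centre (value of joint stamp_slide below 0.003 m and contact force between stamp_base and anything else below 0.05 N and horizontal distance between stamp_foot and form_tray_field below 0.008 m), for 0.05 s.
At the end, for the whole second after the job is handed in: The stamp stands still and upright on its mat (foot centre within 30 mm of the mat's centre, foot within 3 mm of the mat's top, leaning less than 3 degrees), its handle sprung up, after both papers have been stamped (horizontal distance between stamp_foot and mat_top below 0.03 m and z of stamp_foot in the frame of mat_top between -0.003 and 0.003 m and angle between stamp_foot's own z axis and vertical below 0.05 rad and value of joint stamp_slide below 0.002 m and linear speed of stamp_base below 0.01 m/s); the robot touches nothing.
It fails at once if the die is pressed down anywhere but in the two red boxes (handle more than 11 mm down with the foot centre over 7 mm from both box centres) (value of joint stamp_slide above 0.011 m and horizontal distance between stamp_foot and card_tray_field above 0.007 m and horizontal distance between stamp_foot and form_tray_field above 0.007 m).
It fails at once if the stamp slides or is snatched away while the die is down (foot faster than 80 mm/s with the handle more than 11 mm down) (value of joint stamp_slide above 0.011 m and linear speed of stamp_base above 0.08 m/s).
It fails at once if the stamp is rammed down (foot force over 45 N) (contact force between stamp_base and anything else above 45 N).
It fails at once if a bystander is pushed more than 20 mm (distance of any of ink_bottle, marker_mid, tube_rack, plate_carrier from where it was at the start of the episode above 0.02 m).
It fails at once if the stamp topples (angle between stamp_foot's own z axis and vertical above 0.7 rad).
It also fails if it takes over 61 s, if anything falls off the work surface, if the arm or the gripper's body presses on something with over 40 N, if the wrist force passes 120 N, or if a joint passes its speed limit or range.

## Robot

A 6-joint arm with a two-finger parallel gripper is mounted at the origin on the work surface. World frame = base frame: x ahead of the robot, y to its left, z up, the work surface at z = 0. Lengths are in m, angles in rad, forces in N, time in s.
With the tool pointing down it reaches from about 0.375 to 0.9 m from the base axis. Payload 3.1 kg.
Tool frame: the origin (TCP) lies on the centre line of the jaws, within the pads' length; the fingertips stand robot.tip_reach ahead of it and the grasp point (between the pads) lies 8 mm behind it (robot.tip_reach is the distance from the TCP to the fingertips, in m); z points along the fingers, y is the line along which they close (so a half turn about z gives the same grasp; the last joint's range is limited). The gripper opens to 87 mm and grips with 3 to 60 N. Pads are 19 mm wide; open, the fingers measure 117 mm over their backs; the gripper's body (75 mm by 190 mm) begins 51 mm behind the grasp point.
Start: joints at [-0.178, 0.527, 1.433, -0, 1.181, -0.178], TCP at [0.625, 0, 0.234] pointing down, gripper open.
Joint ranges: [-3.08, 3.08], [-0.75, 2.2], [0.22, 2.44], [-1.43, 4.57], [0, 2.65], [-2.85, 2.85]. Speed limits (rad/s): [2.79, 2.79, 3.14, 3.14, 3.14, 3.14].

## Interface

Orientations are given as a unit quaternion [x, y, z, w].
In Python, from rig import robot gives the robot as it stands.
- The arm moves only by the tool jog_arm, never from a script. Its argument "motion" is one flat list of numbers, 7 for each row, row after row: the shift along the tool's x, y, z scaled (see below), then the turn, a rotation vector about the tool's x, y, z scaled (see below), then the gripper's target within -1 to 1 (shut at 1, half-way at 0, fully open at -1). In form: [x, y, z, rx, ry, rz, hand, x, y, z, rx, ry, rz, hand, ...]. A call has 1 to 12 rows; each row shifts and turns the commanded pose from where the row before left it, along the tool's axes as they then stand; what a row does not reach is not made up. The controller multiplies each number of a shift by 4 cm and each number of a turn by 4 degrees. A row lasts 1/8 s, in which the tool goes at most 62.5 mm and 10.7 degrees, less where a joint would pass 70% of its speed; a pose out of reach is approached as far as the arm can. A call with a number of a shift or a turn outside -1 to 1 is refused whole. A call with a gripper value outside its range is refused whole. The fingers move at their own pace and stop on an object; "grip_force" is the grip in N (left out, the last holds). Time passes only in rows, so rows that do not move let the fingers close. It gives the time, the measured TCP pose, the force, the opening and the grip force at its end, in the units of the state.
- robot.get_obs(): the state, without advancing time (a new reading comes with each control period).
- robot.camera(name): name is "scene" or "side" or "wrist"; returns the picture (384x512x3 uint8, blue, green, red); there is no depth.
- robot.calibration(name): a dict with "fx", "fy", "cx", "cy" (pixels), "dist_coeffs" ([k1, k2, p1, p2, k3] as OpenCV has them; the pictures are not rectified), "R" (3x3) and "t" (3): a world point X has camera coordinates R X + t; the wrist camera has in their place "T_tool_cam" (4x4, takes a point from camera to tool coordinates, whose origin is the TCP and whose axes are the flange's). Camera axes: x right, y down, z forward; pixel columns grow to the right and rows downward; lengths in m; the calibration is good to about 2 mm. A picture is of the moment at which its call begins: read the wrist's pose just before it. calibration takes no time and is no camera call.
- robot.hand_in(): hands the job in; it is judged then, once.
The state is a dict: "time": time; "q": joint angles; "joint_velocities": joint speeds; "joint_torque": joint torques, N m; "position": TCP position; "tool_rot": TCP orientation; "ft_force": force on the tool from outside, world axes, zero at the start; "moment": the same for the moment, N m; "grip_width": finger opening in m; "grip_force": force on a finger pad.
Only numpy, scipy, OpenCV 4.12 (cv2) and the standard library are available. Lean on these libraries where they do the work, as an engineer would, in place of code of your own. Each camera call takes 0.05 s, during which the arm holds its last target. There are 200 camera calls.

## Working session

There is one attempt and no reset: what is moved stays moved. The work goes in short steps, Python scripts to look and compute and a tool call to move; the robot and the scene stay as the last step left them, time stands still between calls to the robot, and variables do not carry over. Pictures are saved under pics/ and viewed, at most 11 in all, crops included, and the job is handed in when it is done.

Besides the shell and the picture viewer there is one more tool, called after ">>>" as name(argument=value, ...), one argument or row to a line, values as JSON. jog_arm: Moves the arm, as the interface text tells. Shifts and turns lie within -1 to 1; 1 stands for 4 cm of shift or 4 degrees of turn. Its arguments: {"type":"object","properties":{"motion":{"type":"array","items":{"type":"number"}},"grip_force":{"type":"number"}},"required":["motion"]}

```bash
ls; mkdir -p pics; python3 - <<'E'
from rig import robot
import cv2,numpy as np
np.set_printoptions(precision=4,suppress=True)
o=robot.get_obs();print(o, robot.tip_reach)
for n in ["scene","side","wrist"]:
    im=robot.camera(n);cv2.imwrite(f"pics/{n}0.png",im)
    print(n,robot.calibration(n))
E
```

```text
pics
{'time': 0.0, 'q': array([-0.1785,  0.5285,  1.4339, -0.    ,  1.1814, -0.1785]), 'joint_velocities': array([-0.0025, -0.0006,  0.0015,  0.0001,  0.0004, -0.0016]), 'joint_torque': array([ -0.0005, -44.0045, -17.6594,   0.0633,   0.0583,  -0.0002]), 'position': array([0.6243, 0.0001, 0.2326]), 'tool_rot': array([ 0.7071,  0.7071, -0.0006, -0.0009]), 'ft_force': array([-0.7157,  0.2573, -0.119 ]), 'moment': array([0.0523, 0.0044, 0.0058]), 'grip_force': 0.0, 'grip_width': 0.08707483504874973} 0.011
scene {'fx': 448.3768343934408, 'fy': 448.3768343934408, 'cx': 254.56680176582242, 'cy': 188.93066417277828, 'dist_coeffs': array([0.0511, 0.    , 0.    , 0.    , 0.    ]), 'R': array([[-0.7908,  0.6119,  0.0157],
       [ 0.3155,  0.4295, -0.8461],
       [-0.5245, -0.6642, -0.5327]]), 't': array([ 0.4596, -0.0898,  1.2373])}
side {'fx': 396.1501563298331, 'fy': 396.1501563298331, 'cx': 250.7576829733627, 'cy': 194.91688450309738, 'dist_coeffs': array([-0.081,  0.   ,  0.   ,  0.   ,  0.   ]), 'R': array([[ 0.6765, -0.7362, -0.0166],
       [-0.3591, -0.3102, -0.8802],
       [ 0.6429,  0.6014, -0.4743]]), 't': array([-0.3783,  0.3043,  0.5678])}
wrist {'fx': 337.2982872613148, 'fy': 337.2982872613148, 'cx': 255.0949468276538, 'cy': 192.79388895065898, 'dist_coeffs': array([-0.0612,  0.    ,  0.    ,  0.    ,  0.    ]), 'T_tool_cam': array([[ 0.0005, -0.9626, -0.2709,  0.0746],
       [ 1.    ,  0.0007, -0.0005, -0.0012],
       [ 0.0007, -0.2709,  0.9626, -0.1514],
       [ 0.    ,  0.    ,  0.    ,  1.    ]])}
```

View pics/scene0.png

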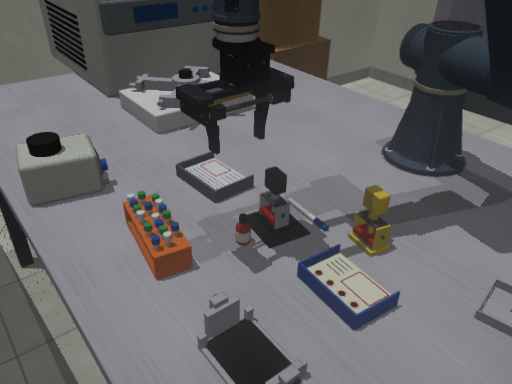

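View pics/side0.png

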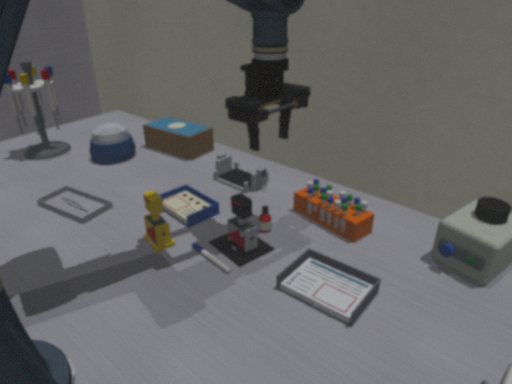

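View pics/wrist0.png

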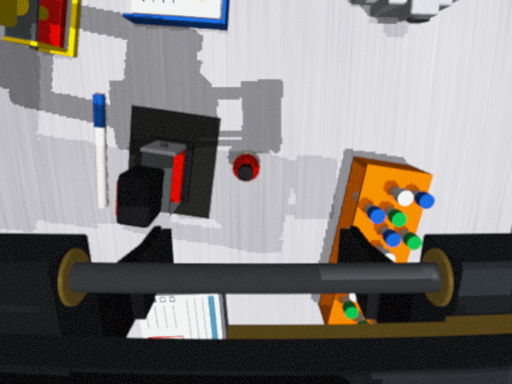

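The scene view shows the stamp on its mat at about (275,215), the blue tray at (347,285), the grey tray at (215,172) and the yellow decoy at (375,220). In the wrist view, image right is world +x and up is +y, with the stamp's handle at about (140,195). Next I'll view each tray from above.

>>> jog_arm(
  motion=[1,0,0,0,0,0,-1,1,0,0,0,0,0,-1,1,0,0,0,0,0,-1,1,0,0,0,0,0,-1,0,0,0,0,0,0,-1,0,0,0,0,0,0,-1],
)

```text
time: 0.9
position: [0.6247, 0.1596, 0.2332]
tool_rot: [0.707, 0.707, -0.001, 0.0]
ft_force: [-0.3, 0.7, 0.4]
grip_width: 0.087
grip_force: 0.0
```

```bash
cat > h.py <<'E'
from rig import robot
import cv2,numpy as np
from scipy.spatial.transform import Rotation as Ro
np.set_printoptions(precision=4,suppress=True)
def snap(name,f):
    o=robot.get_obs();im=robot.camera(name);cv2.imwrite(f"pics/{f}.png",im)
    np.savez(f"pics/{f}.npz",p=o["position"],q=o["tool_rot"]);return im,o
def cam(name,p=None,q=None):
    c=robot.calibration(name);K=np.array([[c["fx"],0,c["cx"]],[0,c["fy"],c["cy"]],[0,0,1]])
    if name=="wrist":
        T=np.eye(4);T[:3,:3]=Ro.from_quat(q).as_matrix();T[:3,3]=p;T=T@np.array(c["T_tool_cam"])
        return K,c["dist_coeffs"],T[:3,:3],T[:3,3]
    R=np.array(c["R"]);return K,c["dist_coeffs"],R.T,-R.T@np.array(c["t"])
def plane(C,uv,z):
    K,d,R,c=C;n=cv2.undistortPoints(np.float64(uv).reshape(-1,1,2),K,d)[:,0]
    r=np.c_[n,np.ones(len(n))]@R.T
    return c+r*((z-c[2])/r[:,2:])
def load(f):
    a=np.load(f"pics/{f}.npz");return cv2.imread(f"pics/{f}.png"),cam("wrist",a["p"],a["q"])
E
python3 -c "
from h import *
im,o=snap('wrist','wb');print(o['position'],o['tool_rot'],o['time'])"
```

```text
[0.6247 0.1596 0.2332] [ 0.707   0.7073 -0.0005  0.    ] 0.9
```

>>> jog_arm(
  motion=[-1,0,0,0,0,0,-1,-1,0,0,0,0,0,-1,-1,0,0,0,0,0,-1,-1,0,0,0,0,0,-1,-1,0,0,0,0,0,-1,-1,0,0,0,0,0,-1,-1,0,0,0,0,0,-1,-1,0,0,0,0,0,-1,0,0,0,0,0,0,-1,0,0,0,0,0,0,-1],
)

```text
time: 2.2
position: [0.6243, -0.1607, 0.2333]
tool_rot: [0.708, 0.706, 0.0, -0.001]
ft_force: [0.1, 0.1, 0.2]
grip_width: 0.0872
grip_force: 0.0
```

```bash
python3 -c "
from h import *
im,o=snap('wrist','wg');print(o['position'],o['tool_rot'],o['time'])
b=cv2.imread('pics/wb.png');v=np.vstack([b[:300],im[:300]]);cv2.imwrite('pics/v1.png',v)"
```

```text
[ 0.6243 -0.1607  0.2333] [ 0.7078  0.7064  0.     -0.0005] 2.2
```

View pics/v1.png

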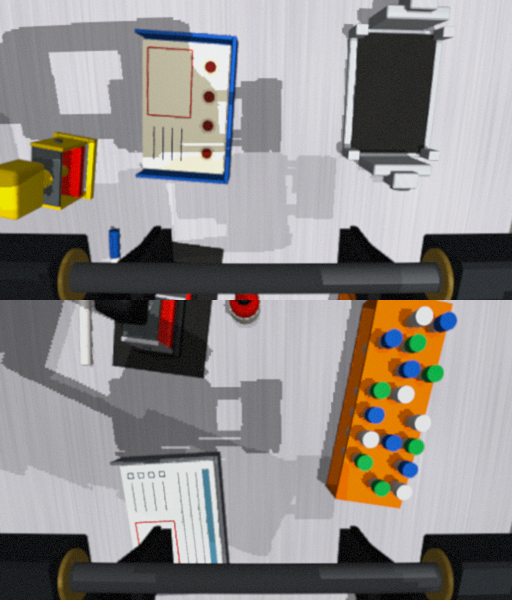

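The blue tray's red box spans about (147–193, 47–117) with the spots at the back, to the right (+x). The grey tray is partly hidden behind the gripper, so I'll go further to -y.

>>> jog_arm(
  motion=[-1,0,0,0,0,0,-1,-1,0,0,0,0,0,-1,-1,0,0,0,0,0,-1,-0.5,0,0,0,0,0,-1,0,0,0,0,0,0,-1,0,0,0,0,0,0,-1],
)

```text
time: 3.0
position: [0.625, -0.298, 0.2334]
tool_rot: [0.707, 0.708, 0.0, -0.001]
ft_force: [-0.3, 0.4, -0.4]
grip_width: 0.0868
grip_force: 0.0
```

```bash
cat > m.py <<'E'
from h import *
def red(im):
    h=cv2.cvtColor(im,cv2.COLOR_BGR2HSV)
    return (((h[...,0]<12)|(h[...,0]>168))&(h[...,1]>70)&(h[...,2]>60)).astype(np.uint8)*255
def box(f,z):
    im,C=load(f);m=red(im);m[235:]=0
    for c in cv2.findContours(m,cv2.RETR_EXTERNAL,cv2.CHAIN_APPROX_NONE)[0]:
        x,y,w,h=cv2.boundingRect(c)
        if w*h<400: continue
        pk=plane(C,c[:,0,:].astype(float),z)[:,:2]
        r=cv2.minAreaRect((pk*1000).astype(np.float32))
        print(f,(x,y,w,h),round(cv2.contourArea(c)),r)
if __name__=="__main__":
    im,o=snap('wrist','wg2');print(o['position'],o['time'])
    for z in (.01,.019,.028):
        print(z);box('wb',z);box('wg2',z)
    cv2.imwrite('pics/v2.png',cv2.resize(im[:260],None,fx=1.5,fy=1.5))
E
python3 m.py
```

```text
[ 0.625  -0.298   0.2334] 3.0
0.01
wb (60, 146, 26, 52) 920 ((411.9163513183594, 154.9771728515625), (62.797874450683594, 26.53731346130371), 78.0903091430664)
wb (146, 46, 47, 73) 3089 ((531.1571655273438, 250.6392364501953), (72.23304748535156, 49.533077239990234), 85.83937072753906)
wg2 (123, 98, 50, 67) 2668 ((504.3102722167969, -258.6319274902344), (48.69150924682617, 70.58474731445312), 3.3100240230560303)
wg2 (333, 0, 12, 57) 8 ((708.96044921875, -151.9744873046875), (55.28257751464844, 1.3247270584106445), 81.5337142944336)
0.019
wb (60, 146, 26, 52) 920 ((417.0036926269531, 156.88482666015625), (61.28899383544922, 25.899667739868164), 78.09030151367188)
wb (146, 46, 47, 73) 3089 ((533.3794555664062, 250.248291015625), (70.49739837646484, 48.342933654785156), 85.83934020996094)
wg2 (123, 98, 50, 67) 2668 ((507.1781921386719, -257.7914733886719), (47.5227165222168, 68.89044952392578), 3.3099870681762695)
wg2 (333, 0, 12, 57) 8 ((706.9159545898438, -153.69424438476562), (53.9555778503418, 1.2929387092590332), 81.53378295898438)
0.028
wb (60, 146, 26, 52) 920 ((422.091064453125, 158.79248046875), (59.78009033203125, 25.262054443359375), 78.09030151367188)
wb (146, 46, 47, 73) 3089 ((535.601806640625, 249.85740661621094), (68.76182556152344, 47.152767181396484), 85.83937072753906)
wg2 (123, 98, 50, 67) 2668 ((510.0460205078125, -256.95098876953125), (46.35392379760742, 67.19612121582031), 3.3099589347839355)
wg2 (333, 0, 12, 57) 8 ((704.8714599609375, -155.4139862060547), (52.628578186035156, 1.261106014251709), 81.5337905883789)
```

View pics/v2.png

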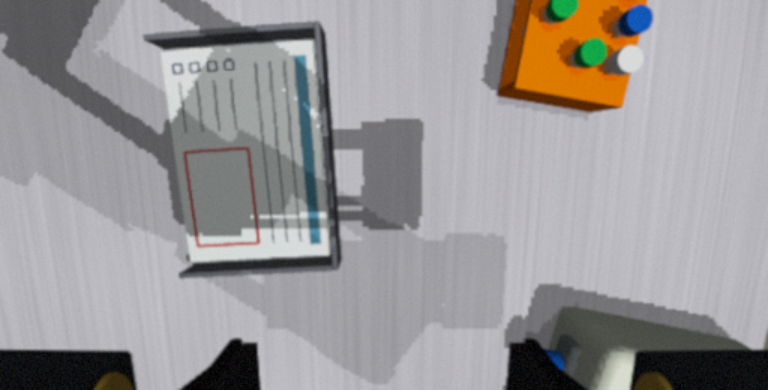

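The grey tray's red box spans about (185–258, 149–246) in this 1.5x crop. To remove the height parallax I'll put the camera straight above each box.

>>> jog_arm(
  motion=[0,-1,0,0,0,0,-1,0,-1,0,0,0,0,-1,-0.5,-1,0,0,0,0,-1,0,0,0,0,0,0,-1,0,0,0,0,0,0,-1],
)

```text
time: 3.68
position: [0.5057, -0.3192, 0.234]
tool_rot: [0.707, 0.707, 0.0, 0.0]
ft_force: [0.3, 0.2, -0.1]
grip_width: 0.087
grip_force: 0.0
```

```bash
python3 -c "
from m import *
im,o=snap('wrist','wg3');print(o['position'],o['time'])
for z in (.01,.019,.028): print(z);box('wg3',z)"
```

```text
[ 0.5057 -0.3192  0.234 ] 3.675
0.01
wg3 (233, 76, 48, 69) 2854 ((506.4603576660156, -257.9425048828125), (48.29663848876953, 70.97505187988281), 3.0349602699279785)
wg3 (441, 37, 29, 14) 8 ((716.6704711914062, -187.93226623535156), (7.323265552520752, 33.8516960144043), 72.1030044555664)
0.019
wg3 (233, 76, 48, 69) 2854 ((506.4092712402344, -257.62115478515625), (47.13890075683594, 69.2736587524414), 3.035043716430664)
wg3 (441, 37, 29, 14) 8 ((711.580322265625, -189.28919982910156), (7.147718906402588, 33.04025650024414), 72.10303497314453)
0.028
wg3 (233, 76, 48, 69) 2854 ((506.358154296875, -257.2998046875), (45.98117446899414, 67.57225799560547), 3.0350091457366943)
wg3 (441, 37, 29, 14) 8 ((706.4900512695312, -190.64608764648438), (6.972172260284424, 32.22875213623047), 72.1030044555664)
```

>>> jog_arm(
  motion=[1,0,0,0,0,0,-1,1,0,0,0,0,0,-1,1,0,0,0,0,0,-1,1,0,0,0,0,0,-1,1,0,0,0,0,0,-1,1,0,0,0,0,0,-1,1,0,0,0,0,0,-1,0,0,0,0,0,0,-1,0,0,0,0,0,0,-1],
)

```text
time: 4.85
position: [0.5058, -0.0396, 0.2336]
tool_rot: [0.706, 0.708, 0.0, 0.001]
ft_force: [0.4, 0.3, 0.1]
grip_width: 0.087
grip_force: 0.0
```

```bash
python3 -c "
from m import *
im,o=snap('wrist','ws');print(o['position'],o['time'])
cv2.imwrite('pics/v3.png',im[:260])"
```

```text
[ 0.5058 -0.0396  0.2336] 4.85
```

>>> jog_arm(
  motion=[1,0,0,0,0,0,-1,1,0,0,0,0,0,-1,1,0,0,0,0,0,-1,1,0,0,0,0,0,-1,1,0.5,0,0,0,0,-1,0,0,0,0,0,0,-1,0,0,0,0,0,0,-1],
)

```text
time: 5.78
position: [0.525, 0.159, 0.2332]
tool_rot: [0.707, 0.707, -0.001, -0.0]
ft_force: [-1.0, -0.6, -0.5]
grip_width: 0.0868
grip_force: 0.0
```

```bash
python3 -c "
from m import *
im,o=snap('wrist','wb3');print(o['position'],o['time'])
for z in (.01,.019,.028): print(z);box('wb3',z)"
```

```text
[0.525  0.159  0.2332] 5.775
0.01
wb3 (156, 145, 18, 52) 526 ((419.6646728515625, 154.3607177734375), (61.49814987182617, 14.286943435668945), 79.79962921142578)
wb3 (240, 45, 52, 73) 3106 ((533.62255859375, 250.67015075683594), (72.05431365966797, 49.00825119018555), 85.3393325805664)
0.019
wb3 (156, 145, 18, 52) 526 ((422.17205810546875, 156.26815795898438), (60.02057647705078, 13.943699836730957), 79.79964447021484)
wb3 (240, 45, 52, 73) 3106 ((533.391845703125, 250.26361083984375), (70.32310485839844, 47.830753326416016), 85.33930969238281)
0.028
wb3 (156, 145, 18, 52) 526 ((424.6794738769531, 158.17556762695312), (58.543006896972656, 13.60042953491211), 79.79962158203125)
wb3 (240, 45, 52, 73) 3106 ((533.1613159179688, 249.85707092285156), (68.59190368652344, 46.65328598022461), 85.33928680419922)
```

View pics/v3.png

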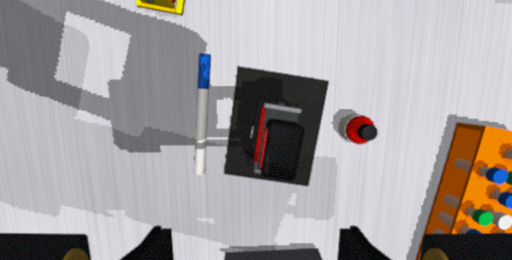

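The stamp is at about (282,145) in the view from directly above, with its front mark to the left (-x) and the mat around it. Blue box: (0.5334, 0.2502), yaw −4.5°. Grey box: (0.5064, −0.2576), yaw +3.1°. Next I'll zoom in on the stamp.

```bash
python3 -c "
import cv2,numpy as np
im=cv2.imread('pics/ws.png')[60:190,220:335]
g=cv2.convertScaleAbs(im,alpha=2.5,beta=10)
g=cv2.resize(g,None,fx=4.5,fy=4.5,interpolation=cv2.INTER_CUBIC)
cv2.imwrite('pics/v4.png',g)"
```

```text
(no output)
```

View pics/v4.png

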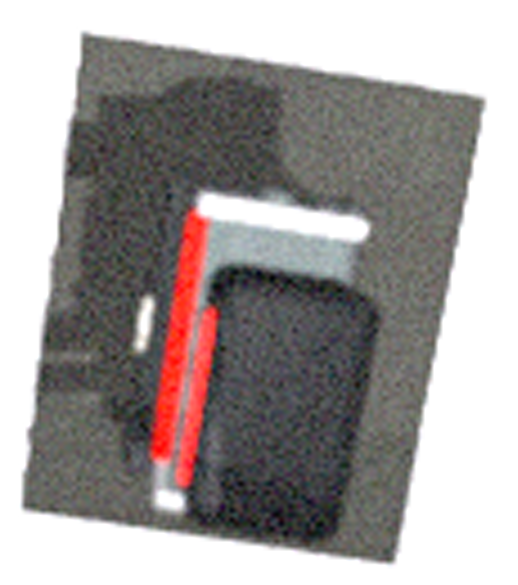

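The white front mark is at crop (145,322). The handle's right edge runs (376,310)→(338,520) and its lower edge (205,525)→(330,542). The yaw is about −9°.

```bash
python3 -c "
from h import *
im,C=load('ws')
px=lambda p:np.array(p)/4.5+[220,60]-0.4
f=lambda p,z:plane(C,px(p),z)[0]*1000
print('cam',C[3])
print('right',f([376,310],.13),f([338,520],.13),'bottom',f([205,525],.13),f([330,542],.13))
print('redbar',f([210,310],.109),f([183,480],.109))
mk=f([145,322],.014);print('mark',mk)
mc=[f(p,.004) for p in ([85,35],[483,98],[395,562],[24,510])];print('mat',mc,np.mean(mc,0))
a=np.radians(-9);ex=np.array([np.cos(a),np.sin(a)]);ey=np.array([-ex[1],ex[0]])
r=(f([376,310],.13)+f([338,520],.13))[:2]/2; b=(f([205,525],.13)+f([330,542],.13))[:2]/2
print('handle centre', ex*(r@ex-14)+ey*(b@ey+22),'foot',mk[:2]+ex*24, 'bridge steel', )
rb=(f([210,310],.109)+f([183,480],.109))[:2]/2
print('by redbar',rb+ex*14.5)
"
```

```text
cam [0.5043 0.0351 0.385 ]
right [540.3583  13.1573 130.    ] [535.1945 -22.6306 130.    ] bottom [512.2922 -23.5768 130.    ] [533.9401 -26.5303 130.    ]
redbar [513.45    11.2233 109.    ] [508.7925 -19.8828 109.    ]
mark [500.8906   0.1049  14.    ]
mat [array([486.5171,  67.0409,   4.    ]), array([582.1523,  53.1296,   4.    ]), array([565.6401, -62.2411,   4.    ]), array([469.7228, -48.6946,   4.    ])] [526.0081   2.3087   4.    ]
handle centre [523.8924  -2.9023] foot [524.5951  -3.6495] bridge steel
by redbar [525.4427  -6.598 ]
```

>>> jog_arm(
  motion=[-1,0,0,0,0,0,-1,-1,0,0,0,0,0,-1,-1,0,0,0,0,0,-1,-1,0,0,0,0,0,-1,-0.06,0,0,0,0,0.75,-1,0,0,0,0,0,0.75,-1,0,0,0,0,0,0.75,-1,0,0,1,0,0,0,-1,0,0,1,0,0,0,-1,0,0,0,0,0,0,-1,0,0,0,0,0,0,-1],
)

```text
time: 7.2
position: [0.5256, -0.0033, 0.1545]
tool_rot: [0.761, 0.649, 0.0, 0.001]
ft_force: [0.6, -0.3, 1.1]
grip_width: 0.0869
grip_force: 0.0
```

```bash
cat > s.py <<'E'
from h import *
o=robot.get_obs();R=Ro.from_quat(o["tool_rot"]).as_matrix();print(o["time"],o["position"],"yaw",np.degrees(np.arctan2(R[1,1],R[0,1])),"tilt",R[:2,2],o["ft_force"],o["grip_width"],o["grip_force"])
E
python3 s.py
```

```text
7.2 [ 0.5256 -0.0033  0.1545] yaw -9.073122906321391 tilt [ 0.0014 -0.0003] [ 0.567  -0.3468  1.1031] 0.08690925077858586 0.0
```

>>> jog_arm(
  motion=[0,0,1,0,0,0,-1,0,0,0.33,0,0,0,-1,0,0,0,0,0,0,-1,0,0,0,0,0,0,1,0,0,0,0,0,0,1,0,0,0,0,0,0,1,0,0,0,0,0,0,1,0,0,0,0,0,0,1,0,0,0,0,0,0,1],
  grip_force=40,
)

```text
time: 8.32
position: [0.5249, -0.0024, 0.1003]
tool_rot: [0.76, 0.649, -0.0, -0.0]
ft_force: [0.3, 0.1, -0.3]
grip_width: 0.0348
grip_force: 0.0
```

```bash
python3 s.py; python3 -c "
from h import *
im,o=snap('wrist','wgrip');sd,_=snap('side','sgrip')
sd=sd[150:300,180:320];cv2.imwrite('pics/v5.png',cv2.resize(cv2.convertScaleAbs(sd,alpha=1.6),None,fx=4,fy=4,interpolation=cv2.INTER_CUBIC))"
```

```text
8.325 [ 0.5249 -0.0024  0.1003] yaw -9.001387266559886 tilt [-0.0001  0.    ] [ 0.2809  0.0714 -0.3321] 0.034797638464747836 0.0
```

View pics/v5.png

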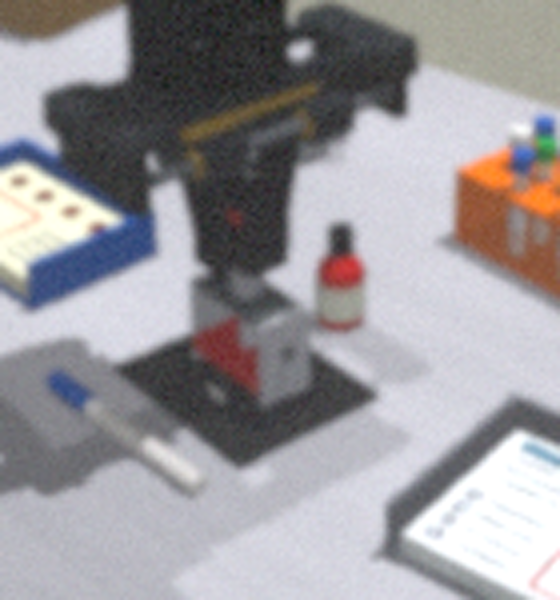

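The gripper is around the handle, the stamp is upright on its mat, and the fingers are still closing. I'll finish the grip.

>>> jog_arm(
  motion=[0,0,0,0,0,0,1,0,0,0,0,0,0,1,0,0,0,0,0,0,1,0,0,0,0,0,0,1],
)

```text
time: 8.93
position: [0.5252, -0.0024, 0.1003]
tool_rot: [0.76, 0.649, 0.0, 0.0]
ft_force: [1.9, -0.1, -1.7]
grip_width: 0.0279
grip_force: 39.9
```

```bash
python3 s.py
```

```text
8.925 [ 0.5252 -0.0024  0.1003] yaw -8.996531673569866 tilt [ 0.0004 -0.0001] [ 1.9099 -0.066  -1.7468] 0.027905381400967502 39.92734668972844
```

>>> jog_arm(
  motion=[0,0,-0.4,0,0,0,1,0,0,-0.8,0,0,0,1,0,0,-0.8,0,0,-0.6,1,0,0,0,0,0,-0.53,1,0.7,0,0,0,0,0,1,1,0,0,0,0,0,1,1,-0.29,0,0,0,0,1,1,0,0,0,0,0,1,1,0,0,0,0,0,1,1,0,0,0,0,0,1,0.63,0,0,0,0,0,1,0,0,0,0,0,0,1],
)

```text
time: 10.42
position: [0.5316, 0.2524, 0.1786]
tool_rot: [0.733, 0.68, -0.001, -0.001]
ft_force: [-0.2, 0.0, -4.6]
grip_width: 0.0277
grip_force: 39.9
```

>>> jog_arm(
  motion=[0,0,0,0,0,0,1,0,0,0,0,0,0,1],
)

```text
time: 10.68
position: [0.5327, 0.2498, 0.1797]
tool_rot: [0.735, 0.679, -0.001, -0.0]
ft_force: [0.1, -0.8, -4.0]
grip_width: 0.0278
grip_force: 39.9
```

```bash
python3 s.py; python3 -c "
from h import *
im,o=snap('wrist','whov');sd,_=snap('scene','shov')
v=np.vstack([cv2.resize(im[130:384,150:400],(500,300))[:,:],cv2.resize(sd[150:330,240:440],(500,300))]) if 0 else np.hstack([cv2.resize(im,(400,300)),cv2.resize(sd[170:320,250:400],(300,300))])
cv2.imwrite('pics/v6.png',cv2.convertScaleAbs(v,alpha=1.5))"
```

```text
10.675 [0.5327 0.2498 0.1797] yaw -4.540164504349985 tilt [-0.0018 -0.0008] [ 0.1058 -0.8086 -3.9797] 0.027846940570023383 39.926392506749835
```

View pics/v6.png

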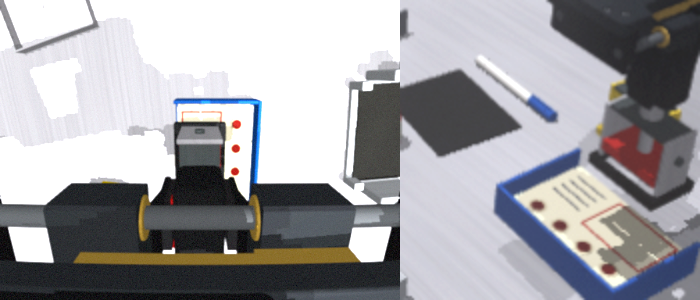

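The stamp hangs upright above the blue tray and the foot's left (+y) edge shows near wrist (256,158). I'll measure that edge relative to the TCP.

```bash
python3 -c "
from h import *
im,C=load('whov');g=cv2.cvtColor(im,cv2.COLOR_BGR2GRAY)
print('col',g[140:185,244:268].mean(1).round().astype(int))
print('row',list(zip(range(215,300),g[161:165,215:300].mean(0).round().astype(int))))
for v in (155,156,157,158,160): print(v,plane(C,[256,v],.0934)[0],plane(C,[256,v],.0834)[0])
"
```

```text
col [217 207 163 135 183 213 218 217 215 210 197 183 175 170 158 114  54  21
  30  33  36  55  80  89  83  72  70  74  74  72  74  82  88  91  90  91
  89  94 111 127 131 129 126 118  93]
row [(215, np.int64(125)), (216, np.int64(127)), (217, np.int64(128)), (218, np.int64(129)), (219, np.int64(128)), (220, np.int64(125)), (221, np.int64(112)), (222, np.int64(81)), (223, np.int64(42)), (224, np.int64(28)), (225, np.int64(29)), (226, np.int64(32)), (227, np.int64(33)), (228, np.int64(30)), (229, np.int64(32)), (230, np.int64(24)), (231, np.int64(47)), (232, np.int64(70)), (233, np.int64(78)), (234, np.int64(80)), (235, np.int64(79)), (236, np.int64(79)), (237, np.int64(81)), (238, np.int64(80)), (239, np.int64(82)), (240, np.int64(78)), (241, np.int64(81)), (242, np.int64(78)), (243, np.int64(81)), (244, np.int64(78)), (245, np.int64(81)), (246, np.int64(82)), (247, np.int64(82)), (248, np.int64(81)), (249, np.int64(80)), (250, np.int64(76)), (251, np.int64(74)), (252, np.int64(76)), (253, np.int64(74)), (254, np.int64(74)), (255, np.int64(73)), (256, np.int64(74)), (257, np.int64(71)
[... 445 characters left out ...]
279, np.int64(70)), (280, np.int64(48)), (281, np.int64(30)), (282, np.int64(37)), (283, np.int64(42)), (284, np.int64(44)), (285, np.int64(43)), (286, np.int64(45)), (287, np.int64(45)), (288, np.int64(72)), (289, np.int64(126)), (290, np.int64(164)), (291, np.int64(169)), (292, np.int64(168)), (293, np.int64(166)), (294, np.int64(163)), (295, np.int64(152)), (296, np.int64(139)), (297, np.int64(122)), (298, np.int64(116)), (299, np.int64(108))]
155 [0.5346 0.2852 0.0934] [0.5345 0.2835 0.0834]
156 [0.5345 0.2845 0.0934] [0.5344 0.2828 0.0834]
157 [0.5345 0.2838 0.0934] [0.5344 0.282  0.0834]
158 [0.5344 0.283  0.0934] [0.5343 0.2813 0.0834]
160 [0.5343 0.2816 0.0934] [0.5342 0.2798 0.0834]
```

>>> jog_arm(
  motion=[0.04,0.03,0.4,0,0,0,1,0,0,0.6,0,0,0,1,0,0,0.28,0,0,0,1,0,0,0,0,0,0,1,0,0,0,0,0,0,1,0,0,0,0,0,0,1],
)

```text
time: 11.52
position: [0.5352, 0.2527, 0.13]
tool_rot: [0.734, 0.679, 0.001, 0.0]
ft_force: [-0.1, 0.7, -4.1]
grip_width: 0.0278
grip_force: 39.9
```

```bash
python3 s.py
```

```text
11.525 [0.5352 0.2527 0.13  ] yaw -4.477625650663644 tilt [0.0019 0.0005] [-0.1437  0.6596 -4.1423] 0.02783093813466394 39.926180259062676
```

>>> jog_arm(
  motion=[0,0,0.1,0,0,0,1,0,0,0.1,0,0,0,1,0,0,0.05,0,0,0,1,0,0,0.05,0,0,0,1,0,0,0,0,0,0,1],
)

```text
time: 12.15
position: [0.5344, 0.2524, 0.1169]
tool_rot: [0.734, 0.679, -0.0, -0.0]
ft_force: [0.4, -0.5, -4.3]
grip_width: 0.0275
grip_force: 39.9
```

>>> jog_arm(
  motion=[0,0,0.05,0,0,0,1,0,0,0,0,0,0,1],
)

```text
time: 12.4
position: [0.5344, 0.2524, 0.115]
tool_rot: [0.734, 0.679, -0.0, -0.0]
ft_force: [-0.9, -0.4, -3.3]
grip_width: 0.0276
grip_force: 39.9
```

>>> jog_arm(
  motion=[0,0,0.05,0,0,0,1,0,0,0,0,0,0,1],
)

```text
time: 12.65
position: [0.5346, 0.2525, 0.1139]
tool_rot: [0.734, 0.679, 0.0, 0.0]
ft_force: [-0.4, -0.5, 2.3]
grip_width: 0.0274
grip_force: 39.9
```

Contact is felt at TCP z ≈ 0.1145. Now I'll press steadily.

>>> jog_arm(
  motion=[0,0,0.04,0,0,0,1,0,0,0.04,0,0,0,1,0,0,0.04,0,0,0,1,0,0,0.04,0,0,0,1,0,0,0.04,0,0,0,1,0,0,0.04,0,0,0,1,0,0,0.03,0,0,0,1,0,0,0,0,0,0,1],
)

```text
time: 13.65
position: [0.5347, 0.2526, 0.1033]
tool_rot: [0.734, 0.679, 0.0, 0.0]
ft_force: [-2.3, -0.6, 8.6]
grip_width: 0.0274
grip_force: 39.9
```

```bash
python3 s.py
```

```text
13.65 [0.5347 0.2526 0.1033] yaw -4.481706258054433 tilt [0.0006 0.0002] [-2.2747 -0.6121  8.6375] 0.02741225385493634 39.94037046795711
```

>>> jog_arm(
  motion=[0,0,0.03,0,0,0,1,0,0,0.02,0,0,0,1,0,0,0.02,0,0,0,1,0,0,0,0,0,0,1],
)

```text
time: 14.15
position: [0.5347, 0.2526, 0.1007]
tool_rot: [0.734, 0.679, 0.0, 0.0]
ft_force: [-2.2, -0.7, 9.2]
grip_width: 0.0277
grip_force: 39.9
```

>>> jog_arm(
  motion=[0,0,0.02,0,0,0,1,0,0,0.02,0,0,0,1,0,0,0,0,0,0,1],
)

```text
time: 14.52
position: [0.5347, 0.2526, 0.0992]
tool_rot: [0.734, 0.679, 0.0, 0.0]
ft_force: [-2.3, -0.8, 10.2]
grip_width: 0.0279
grip_force: 39.9
```

>>> jog_arm(
  motion=[0,0,0.02,0,0,0,1,0,0,0,0,0,0,1],
)

```text
time: 14.78
position: [0.5348, 0.2526, 0.0987]
tool_rot: [0.734, 0.679, 0.0, 0.0]
ft_force: [-2.4, -0.5, 10.6]
grip_width: 0.0275
grip_force: 40.0
```

>>> jog_arm(
  motion=[0,0,0.025,0,0,0,1,0,0,0,0,0,0,1],
)

```text
time: 15.02
position: [0.5348, 0.2526, 0.0982]
tool_rot: [0.734, 0.679, 0.0, 0.0]
ft_force: [-3.9, -0.6, 14.8]
grip_width: 0.0279
grip_force: 40.0
```

>>> jog_arm(
  motion=[0,0,0.015,0,0,0,1,0,0,0,0,0,0,1,0,0,0,0,0,0,1,0,0,0,0,0,0,1,0,0,0,0,0,0,1],
)

```text
time: 15.65
position: [0.5348, 0.2526, 0.098]
tool_rot: [0.734, 0.679, 0.001, 0.0]
ft_force: [-3.5, -1.1, 16.9]
grip_width: 0.0277
grip_force: 40.0
```

```bash
python3 s.py; python3 -c "
from h import *
im,o=snap('wrist','wpress');sd,_=snap('scene','spress')
v=np.hstack([cv2.resize(im[60:260,180:330],(375,500)),cv2.resize(sd[200:325,290:402],(425,500))])
cv2.imwrite('pics/v7.png',cv2.convertScaleAbs(v,alpha=1.5))"
```

```text
15.65 [0.5348 0.2526 0.098 ] yaw -4.4690643060072315 tilt [0.0011 0.0003] [-3.458  -1.0922 16.9493] 0.027740006198297702 39.98293618205935
```

View pics/v7.png

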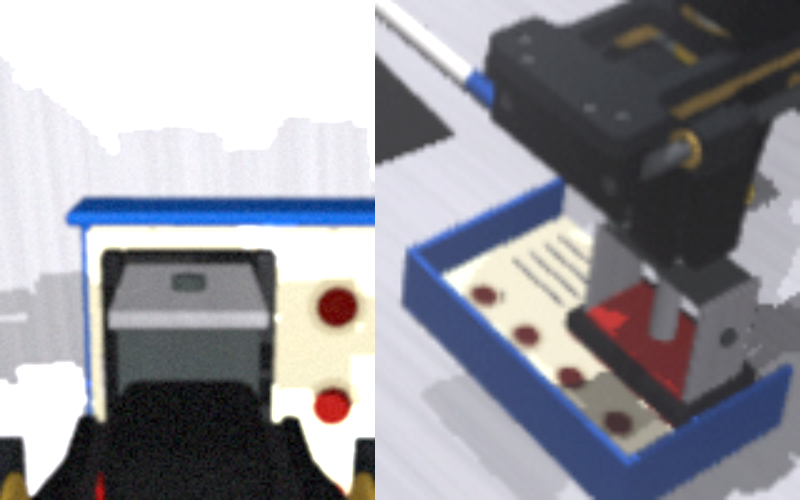

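The foot sits in the tray covering the box, with no red line showing, and its left edge is at about wrist row 160, columns 221–290. I'll lift straight off.

```bash
python3 -c "
from h import *
im,C=load('wpress');p=plane(C,[[221,160],[290,160],[255.6,160]],.018);print(p)
print('foot',p[2]-.036*np.array([.0785,.997,0]))"
```

```text
[[0.5125 0.2875 0.018 ]
 [0.5603 0.2838 0.018 ]
 [0.5364 0.2856 0.018 ]]
foot [0.5336 0.2497 0.018 ]
```

>>> jog_arm(
  motion=[0,0,-0.05,0,0,0,1,0,0,-0.08,0,0,0,1,0,0,-0.08,0,0,0,1,0,0,-0.08,0,0,0,1,0,0,-0.08,0,0,0,1,0,0,-0.08,0,0,0,1,0,0,-0.08,0,0,0,1,0,0,-0.08,0,0,0,1,0,0,-0.08,0,0,0,1,0,0,0,0,0,0,1,0,0,0,0,0,0,1],
)

```text
time: 17.12
position: [0.5344, 0.2524, 0.123]
tool_rot: [0.734, 0.679, -0.0, -0.0]
ft_force: [0.1, -0.2, -3.8]
grip_width: 0.0276
grip_force: 40.0
```

```bash
python3 s.py
```

```text
17.125 [0.5344 0.2524 0.123 ] yaw -4.4809347903689485 tilt [-0.0002 -0.0001] [ 0.1401 -0.1904 -3.7726] 0.027588059176598588 39.95440676808357
```

Blue card stamped: foot at (0.5336, 0.2497) against box (0.5334, 0.2502), and the stamp has sprung up. Next is the grey tray.

>>> jog_arm(
  motion=[0,0,-0.6,0,0,0,1,0,0,-0.8,0,0,-0.95,1,0,0,0,0,0,-0.95,1,-0.6,-0.3,0,0,0,0,1,-1,-0.3,0,0,0,0,1,-1,-0.3,0,0,0,0,1,-1,-0.3,0,0,0,0,1,-1,-0.16,0,0,0,0,1,-1,0,0,0,0,0,1,-1,0,0,0,0,0,1,-1,0,0,0,0,0,1,-1,0,0,0,0,0,1],
)

```text
time: 18.62
position: [0.4989, -0.0953, 0.1792]
tool_rot: [0.688, 0.726, 0.0, 0.0]
ft_force: [1.3, 0.0, -4.0]
grip_width: 0.0278
grip_force: 40.0
```

>>> jog_arm(
  motion=[-1,0,0,0,0,0,1,-1,0,0,0,0,0,1,-1,0,0,0,0,0,1,-0.7,0,0,0,0,0,1,-0.33,0,0,0,0,0,1,0,0,0,0,0,0,1,0,0,0,0,0,0,1,0,0,0,0,0,0,1],
)

```text
time: 19.62
position: [0.5075, -0.2535, 0.1791]
tool_rot: [0.687, 0.727, 0.0, -0.001]
ft_force: [-0.4, 0.6, -4.6]
grip_width: 0.0278
grip_force: 40.0
```

```bash
python3 s.py
```

```text
19.625 [ 0.5075 -0.2535  0.1791] yaw 3.2004258475041905 tilt [-0.0007  0.0008] [-0.3646  0.5864 -4.6336] 0.027800393128585985 39.95446175686084
```

>>> jog_arm(
  motion=[-0.03,0,0.4,0,0,0,1,0,0,0.55,0,0,0,1,0,0,0.28,0,0,0,1,0,0,0,0,0,0,1,0,0,0,0,0,0,1,0,0,0,0,0,0,1],
)

```text
time: 20.38
position: [0.5083, -0.2565, 0.1307]
tool_rot: [0.688, 0.726, 0.0, 0.001]
ft_force: [-0.3, -0.6, -4.3]
grip_width: 0.0273
grip_force: 40.0
```

```bash
python3 s.py; python3 -c "
from h import *
im,o=snap('wrist','wh2');C=load('wh2')[1];g=cv2.cvtColor(im,cv2.COLOR_BGR2GRAY).astype(int)
print('col',list(zip(range(145,180),g[145:180,244:268].mean(1).astype(int))))
r=g[163:170].mean(0).astype(int);print('L',list(zip(range(212,232),r[212:232])),'R',list(zip(range(278,298),r[278:298])))
print(plane(C,[[256,156],[256,158],[256,160],[256,162]],.0337))"
```

```text
20.375 [ 0.5083 -0.2565  0.1307] yaw 3.120169053640331 tilt [ 0.0014 -0.0011] [-0.3074 -0.5568 -4.2778] 0.02734618401086507 39.95447086170316
col [(145, np.int64(200)), (146, np.int64(195)), (147, np.int64(194)), (148, np.int64(192)), (149, np.int64(189)), (150, np.int64(184)), (151, np.int64(169)), (152, np.int64(126)), (153, np.int64(90)), (154, np.int64(110)), (155, np.int64(94)), (156, np.int64(49)), (157, np.int64(19)), (158, np.int64(18)), (159, np.int64(22)), (160, np.int64(28)), (161, np.int64(54)), (162, np.int64(80)), (163, np.int64(87)), (164, np.int64(81)), (165, np.int64(70)), (166, np.int64(66)), (167, np.int64(68)), (168, np.int64(69)), (169, np.int64(70)), (170, np.int64(73)), (171, np.int64(82)), (172, np.int64(88)), (173, np.int64(90)), (174, np.int64(89)), (175, np.int64(89)), (176, np.int64(89)), (177, np.int64(93)), (178, np.int64(111)), (179, np.int64(126))]
L [(212, np.int64(127)), (213, np.int64(124)), (214, np.int64(106)), (215, np.int64(93)), (216, np.int64(136)), (217, np.int64(175)), (218, np.int64(183)), (219, np.int64(183)), (220, np.int64(181)), (221, np.int64(166)), (222, np.int64(122)), (223, np.int64(59)), (224, np.int64(23)), (225, np.int64(25)), (226, np.int64(25)), (227, np.int64(24)), (228, np.int64(27)), (229, np.int64(31)), (230, np.int64(53)), (231, np.int64(74))] R [(278, np.int64(90)), (279, np.int64(85)), (280, np.int64(67)), (281, np.int64(52)), (282, np.int64(45)), (283, np.int64(47)), (284, np.int64(50)), (285, np.int64(49)), (286, np.int64(48)), (287, np.int64(53)), (288, np.int64(90)), (289, np.int64(152)), (290, np.int64(191)), (291, np.int64(197)), (292, np.int64(196)), (293, np.int64(195)), (294, np.int64(189)), (295, np.int64(180)), (296, np.int64(156)), (297, np.int64(138))]
[[ 0.506  -0.2236  0.0337]
 [ 0.5061 -0.2251  0.0337]
 [ 0.5061 -0.2266  0.0337]
 [ 0.5062 -0.2281  0.0337]]
```

>>> jog_arm(
  motion=[0.03,-0.03,0.1,0,0,0,1,0,0,0.1,0,0,0,1,0,0,0.05,0,0,0,1,0,0,0.05,0,0,0,1,0,0,0,0,0,0,1],
)

```text
time: 21.05
position: [0.5064, -0.255, 0.1177]
tool_rot: [0.688, 0.726, -0.0, -0.0]
ft_force: [0.7, 0.1, -3.5]
grip_width: 0.0277
grip_force: 40.0
```

>>> jog_arm(
  motion=[0,0,0.05,0,0,0,1,0,0,0,0,0,0,1],
)

```text
time: 21.3
position: [0.5064, -0.255, 0.1158]
tool_rot: [0.688, 0.726, -0.0, -0.0]
ft_force: [0.2, 0.0, -4.5]
grip_width: 0.0278
grip_force: 40.0
```

>>> jog_arm(
  motion=[0,0,0.05,0,0,0,1,0,0,0,0,0,0,1],
)

```text
time: 21.55
position: [0.5064, -0.2549, 0.1138]
tool_rot: [0.688, 0.726, -0.0, -0.0]
ft_force: [-0.1, 0.4, -4.4]
grip_width: 0.0277
grip_force: 40.0
```

>>> jog_arm(
  motion=[0,0,0.05,0,0,0,1,0,0,0,0,0,0,1],
)

```text
time: 21.8
position: [0.5067, -0.2551, 0.1123]
tool_rot: [0.688, 0.726, 0.0, 0.0]
ft_force: [0.4, 0.2, -1.4]
grip_width: 0.0277
grip_force: 40.0
```

>>> jog_arm(
  motion=[0,0,0.05,0,0,0,1,0,0,0,0,0,0,1],
)

```text
time: 22.05
position: [0.5067, -0.2552, 0.1107]
tool_rot: [0.688, 0.726, 0.0, 0.0]
ft_force: [-0.5, 1.3, 4.6]
grip_width: 0.0277
grip_force: 40.0
```

>>> jog_arm(
  motion=[0,0,0.04,0,0,0,1,0,0,0.04,0,0,0,1,0,0,0,0,0,0,1],
)

```text
time: 22.42
position: [0.5067, -0.2552, 0.1073]
tool_rot: [0.688, 0.726, 0.0, 0.0]
ft_force: [-0.2, 0.8, 5.8]
grip_width: 0.0279
grip_force: 40.0
```

```bash
python3 s.py; python3 -c "
from h import *
im,o=snap('wrist','wp2');C=load('wp2')[1];g=cv2.cvtColor(im,cv2.COLOR_BGR2GRAY).astype(int)
print('col',list(zip(range(148,166),g[148:166,244:268].mean(1).astype(int).tolist())))
r=g[166:172].mean(0).astype(int);print('L',r[214:232],'R',r[280:298])
p=plane(C,[[256,156],[256,158],[256,160],[256,162]],.016)-.036*np.array([-.054,.9985,0]);print(p)"
```

```text
22.425 [ 0.5067 -0.2552  0.1073] yaw 3.1207435163361117 tilt [ 0.0006 -0.0005] [-0.1569  0.833   5.8144] 0.027871967805386186 39.96146728517488
col [(148, 198), (149, 194), (150, 189), (151, 187), (152, 186), (153, 183), (154, 179), (155, 167), (156, 116), (157, 50), (158, 14), (159, 18), (160, 20), (161, 33), (162, 62), (163, 83), (164, 87), (165, 82)]
L [100 147 178 185 183 184 182 150  78  26  21  23  21  25  36  59  80  85] R [ 82  65  45  43  46  46  46  44 105 213 252 251 239 205 191 194 200 197]
[[ 0.5062 -0.2572  0.016 ]
 [ 0.5063 -0.2586  0.016 ]
 [ 0.5064 -0.2601  0.016 ]
 [ 0.5065 -0.2616  0.016 ]]
```

The foot is at (0.506, −0.2574) against box (0.5064, −0.2576), so I'll press on.

>>> jog_arm(
  motion=[0,0,0.04,0,0,0,1,0,0,0.04,0,0,0,1,0,0,0.04,0,0,0,1,0,0,0.04,0,0,0,1,0,0,0.04,0,0,0,1,0,0,0.04,0,0,0,1,0,0,0.03,0,0,0,1,0,0,0,0,0,0,1],
)

```text
time: 23.48
position: [0.5068, -0.2552, 0.0971]
tool_rot: [0.688, 0.726, 0.0, 0.001]
ft_force: [-1.4, 1.7, 10.4]
grip_width: 0.0275
grip_force: 40.0
```

>>> jog_arm(
  motion=[0,0,0.02,0,0,0,1,0,0,0.02,0,0,0,1,0,0,0,0,0,0,1],
)

```text
time: 23.85
position: [0.5068, -0.2552, 0.0962]
tool_rot: [0.687, 0.726, -0.0, 0.001]
ft_force: [-1.6, 2.0, 13.7]
grip_width: 0.0276
grip_force: 40.0
```

>>> jog_arm(
  motion=[0,0,0.02,0,0,0,1,0,0,0.01,0,0,0,1,0,0,0,0,0,0,1,0,0,0,0,0,0,1,0,0,0,0,0,0,1,0,0,0,0,0,0,1],
)

```text
time: 24.6
position: [0.5068, -0.2552, 0.0957]
tool_rot: [0.687, 0.726, -0.0, 0.001]
ft_force: [-2.9, 1.7, 18.8]
grip_width: 0.0279
grip_force: 40.0
```

It is firm on the stop and held long enough. I'll lift straight off.

>>> jog_arm(
  motion=[0,0,-0.05,0,0,0,1,0,0,-0.08,0,0,0,1,0,0,-0.08,0,0,0,1,0,0,-0.08,0,0,0,1,0,0,-0.08,0,0,0,1,0,0,-0.08,0,0,0,1,0,0,-0.08,0,0,0,1,0,0,-0.08,0,0,0,1,0,0,-0.08,0,0,0,1,0,0,0,0,0,0,1,0,0,0,0,0,0,1],
)

```text
time: 25.98
position: [0.5064, -0.255, 0.1206]
tool_rot: [0.688, 0.726, -0.0, -0.0]
ft_force: [-0.2, -0.1, -3.6]
grip_width: 0.0275
grip_force: 40.0
```

>>> jog_arm(
  motion=[0,0,-0.6,0,0,0,1,0,0,-0.8,0,0,0.75,1,0,0,0,0,0,0.75,1,0,0,0,0,0,0.75,1,0,0,0,0,0,0.75,1,0,0,0,0,0,0,1],
)

```text
time: 26.72
position: [0.5063, -0.2548, 0.1766]
tool_rot: [0.76, 0.65, -0.0, -0.0]
ft_force: [0.1, 0.5, -4.5]
grip_width: 0.0279
grip_force: 40.0
```

```bash
python3 s.py; python3 -c "
from h import *
o=robot.get_obs();R=Ro.from_quat(o['tool_rot']).as_matrix()
print(R.T@(np.array([.5275,.0045,.18])-o['position'])/.04)"
```

```text
26.725 [ 0.5063 -0.2548  0.1766] yaw -8.846943505563619 tilt [-0.0004  0.0003] [ 0.1109  0.4898 -4.4903] 0.02786996683182475 39.95473390328698
[ 6.4881 -0.4729 -0.084 ]
```

>>> jog_arm(
  motion=[0.6,-0.24,0,0,0,0,1,1,-0.23,0,0,0,0,1,1,0,0,0,0,0,1,1,0,0,0,0,0,1,1,0,0,0,0,0,1,1,0,0,0,0,0,1,0.6,0,0,0,0,0,1,0.29,0,0,0,0,0,1,0,0,0,0,0,0,1,0,0,0,0,0,0,1],
)

```text
time: 27.98
position: [0.528, 0.0034, 0.1767]
tool_rot: [0.76, 0.65, -0.0, 0.0]
ft_force: [-0.1, -0.9, -4.0]
grip_width: 0.0278
grip_force: 40.0
```

>>> jog_arm(
  motion=[0,0,0.5,0,0,0,1,0,0,0.7,0,0,0,1,0,0,0.4,0,0,0,1,0,0,0.15,0,0,0,1,0,0,0,0,0,0,1,0,0,0,0,0,0,1],
)

```text
time: 28.72
position: [0.5287, 0.004, 0.1075]
tool_rot: [0.76, 0.65, 0.0, 0.001]
ft_force: [0.3, 1.1, -3.8]
grip_width: 0.0274
grip_force: 40.0
```

```bash
python3 s.py
```

```text
28.725 [0.5287 0.004  0.1075] yaw -8.899791244492473 tilt [ 0.0016 -0.0004] [ 0.3439  1.0751 -3.827 ] 0.027405144210961865 39.9546310887672
```

>>> jog_arm(
  motion=[0,0,0.07,0,0,0,1,0,0,0.07,0,0,0,1,0,0,0,0,0,0,1],
)

```text
time: 29.1
position: [0.5278, 0.0045, 0.101]
tool_rot: [0.76, 0.65, -0.0, -0.0]
ft_force: [0.2, -0.1, -3.4]
grip_width: 0.028
grip_force: 40.0
```

>>> jog_arm(
  motion=[0,0,0.03,0,0,0,1,0,0,0,0,0,0,1],
)

```text
time: 29.35
position: [0.5281, 0.0044, 0.1002]
tool_rot: [0.76, 0.65, 0.0, 0.0]
ft_force: [-0.0, 1.1, -0.4]
grip_width: 0.0277
grip_force: 40.0
```

The foot is resting on the mat. I'll release and rise.

>>> jog_arm(
  motion=[0,0,0,0,0,0,0.3,0,0,0,0,0,0,0,0,0,0,0,0,0,-0.5,0,0,0,0,0,0,-0.5,0,0,0,0,0,0,-1,0,0,0,0,0,0,-1,0,0,0,0,0,0,-1,0,0,-0.5,0,0,0,-1,0,0,-1,0,0,0,-1,0,0,-1,0,0,0,-1,0,0,0,0,0,0,-1,0,0,0,0,0,0,-1],
)

```text
time: 30.85
position: [0.5273, 0.0045, 0.1994]
tool_rot: [0.76, 0.65, -0.0, -0.0]
ft_force: [0.2, 0.7, -0.9]
grip_width: 0.0871
grip_force: 0.0
```

```bash
python3 s.py; python3 -c "
from h import *
im,o=snap('scene','send');sd,_=snap('side','sdend')
v=np.hstack([cv2.resize(im[140:330,170:420],(400,304)),cv2.resize(sd[150:340,150:400],(400,304))])
cv2.imwrite('pics/v8.png',cv2.convertScaleAbs(v,alpha=1.4))"
```

```text
30.85 [0.5273 0.0045 0.1994] yaw -8.87862421884534 tilt [-0.0011  0.0002] [ 0.1773  0.7145 -0.8736] 0.08711867010227943 0.0
```

View pics/v8.png

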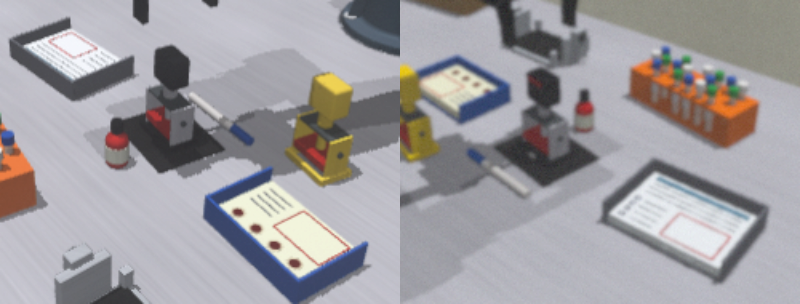

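The stamp stands upright in the middle of its mat (left crop about (168,110)) with the gripper clear. Prints aren't drawn in the images. Mat contact came at the same TCP height as the grasp, so the grip did not slip and both presses went the full way down.

```bash
python3 -c "
from rig import robot
print(robot.hand_in())"
```

```text
the job is handed in; nothing more can be done
None
```

I pressed the stamp fully down in both red boxes, lifted it straight off each time, stood it back upright on its mat and handed the job in; the prints don't show in the camera images, so I went by the felt hard stops, and no verdict came back.

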